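# Release the parking brake of a welding carriage

### The arm

A 7-joint arm with a two-finger parallel gripper is mounted at the origin on the work surface. World frame = base frame: x ahead of the robot, y to its left, z up, the work surface at z = 0. Lengths are in m, angles in rad, forces in N, time in s.
With the tool pointing down it reaches from about 0.425 to 0.825 m from the base axis. Payload 3.6 kg.
Tool frame: the origin (TCP) lies at the very end of the fingers, on their centre line; the grasp point (between the pads) lies 19 mm behind it; z points along the fingers, y is the direction in which the jaws open and shut (so a half turn about z gives the same grasp; the last joint's range is limited). The gripper opens to 93 mm and grips with 3 to 60 N. Pads are 15 mm wide; open, the fingers measure 128 mm over their backs; the gripper's body (75 mm by 188 mm) begins 65 mm behind the grasp point.
Start: joints at [-1.26, 0.615, -0.013, 1.423, 0.008, 1.103, -0.04], TCP at [0.215, 0.613, 0.219] pointing down, gripper open.
Joint ranges: [-3.12, 3.12], [-0.3, 2.06], [-1.34, 1.32], [0.26, 2.42], [-1.36, 4.5], [0.01, 1.98], [-2.84, 2.84]. Speed limits (rad/s): [2.79, 2.79, 3.14, 3.14, 3.14, 3.14, 3.14].

### API

Orientations are given as a rotation vector (axis times angle).
In Python, from workcell import ctrl gives the robot as it stands.
- The arm moves only by the tool play_rows, never from a script. Its argument "series" is a list of rows, each an object of numbers: "tx", "ty", "tz": the shift along the tool's x, y, z in m; "wx", "wy", "wz": the turn, a rotation vector about the tool's x, y, z in degrees; "claw": the opening, from 0 (shut) to 1 (fully open). In form: [{"tx": .., "ty": .., "tz": .., "wx": .., "wy": .., "wz": .., "claw": ..}, ...]. A call has 1 to 12 rows; each row shifts and turns the commanded pose from where the row before left it, along the tool's axes as they then stand; what a row does not reach is not made up. A row lasts 1/10 s, in which the tool goes at most 50 mm and 8.59 degrees, less where a joint would pass 70% of its speed; a pose out of reach is approached as far as the arm can. A call with a gripper value outside its range is refused whole. The fingers move at their own pace and stop on an object; "force" is the grip in N (left out, the last holds). Time passes only in rows, so rows that do not move let the fingers close. It gives the time, the measured TCP pose, the force and the opening at its end, in the units of the state.
- ctrl.read_state(): the state, without advancing time (a new reading comes with each control period).
- ctrl.grab_frame(name): name is "scene" or "top"; returns a dict with "image" (420x560x3 uint8, red, green, blue), "vfov" (degrees; the focal length in pixels is half the picture's height over the tangent of half this angle, whatever the lens; pixels are square), "cx", "cy" (the principal point, pixels), "T" (4x4, takes a point from camera to world coordinates). Camera axes: x right, y down, z forward; pixel columns grow to the right and rows downward; lengths in m; the calibration is good to about 2 mm. A picture is of the moment at which its call begins. There is no depth.
- ctrl.sign_off(): hands the job in, once; it reports no verdict.
The state is a dict: "clock": time; "q": joint angles; "joint_vel": joint speeds; "joint_efforts": joint torques, N m; "tcp_pos": TCP position; "tcp_rot": TCP orientation; "ft_force": force on the tool from outside, world axes, zero at the start; "moment": the same for the moment, N m; "grip_width": opening from 0.0 (shut) to 1.0 (fully open).
Only numpy, scipy, OpenCV 4.12 (cv2) and the standard library are available. Lean on these libraries where they do the work, as an engineer would, in place of code of your own. Each camera call takes 0.05 s, during which the arm holds its last target.

### The job

Two welding carriages stand on the bench with their brake levers raised. Release the brake of the one with the red thumb button: press the red button on top of its lever's grip to free the catch and, keeping the button pressed, swing the lever all the way down to its stop, then let go. Leave the lever with the blue button where it is.

Things in the scene. Friction and masses are not known exactly. Their poses are not given: they have to be found in the camera images.
- red_lever (a joint): Brake lever with the red button, rad: 0 raised (rises 0.50 rad above level from pivot to grip), 0.60 at its lower stop (0.10 rad below level). Points roughly to the robot; pivot axle level, 120 mm above the bench. Grip black, 36 mm wide, 30 thick. Stiff hinge: stays where left; takes 7 to 9 N at the button to move. With the button out a catch blocks it at about 0.2; button 4 mm in frees it.
- red_button (a joint): Travel in m of the red button in that lever's grip: 0 out, 0.007 fully in. Its spring takes 1.5 N to start and 5 N at full travel (less than moving the lever takes), and pushes it out again when let go. It moves square to the lever, into the grip's upper face.
- red_button_top (a point): Centre of the upper face of the red button: 46 mm long (along the lever), 26 mm wide, standing 12 mm above the grip's upper face. x points along the lever from grip to pivot, z out of the button's face (up), y along the axle. In this frame, button out, the pivot axle lies 200 mm along +x and 27 mm along -z; the grip's end 35 mm along -x.
- blue_button_top (a point): Centre of the upper face of the blue button on the grip of the other carriage's lever, same shape and axes as the red one. That lever must stay where it is.

How it is judged:
On the way:
1. the red lever has swung past the middle of its travel with its button pressed in (value of joint red_lever above 0.3 rad and value of joint red_button above 0.003 m), for 0.05 s.
At the end, for the whole second after the job is handed in: the red lever is down and at rest, within 0.17 rad (10 degrees) of its lower stop, its button let go and out again, and the blue button's lever has not been moved (its button within 20 mm of its place) (value of joint red_lever above 0.43 rad and value of joint red_button below 0.002 m and velocity of joint red_lever below 0.05 rad/s and distance of blue_button_top from where it was at the start of the episode below 0.02 m); the robot touches nothing.
It fails at once if the lever with the blue button is moved by more than 20 mm (distance of blue_button_top from where it was at the start of the episode above 0.02 m).
It also fails if it takes over 32 s, if anything falls off the work surface, if the arm or the gripper's body presses on something with over 40 N, if the wrist force passes 120 N, or if a joint passes its speed limit or range.

## Working session

There is one attempt and no reset: what is moved stays moved. The work goes in short steps, Python scripts to look and compute and a tool call to move; the robot and the scene stay as the last step left them, time stands still between calls to the robot, and variables do not carry over. Pictures are saved under pics/ and viewed, and the job is handed in when it is done.

Besides the shell and the picture viewer there is one more tool, called after "Emit:" by a JSON object that holds its "api" and its "payload". play_rows: Moves the arm, as the interface text tells. Its arguments: {"type":"object","properties":{"series":{"type":"array"},"force":{"type":"number"}},"required":["series"]}

```bash
mkdir -p pics; cat > h.py <<'E'
import numpy as np,cv2,pickle
from workcell import ctrl
def grab(n,f):
    d=ctrl.grab_frame(n); cv2.imwrite(f'pics/{f}.png',cv2.cvtColor(d['image'],cv2.COLOR_RGB2BGR)); pickle.dump(d,open(f'{f}.pkl','wb')); return d
def ray(d,u,v):
    f=d['image'].shape[0]/2/np.tan(np.radians(d['vfov'])/2); T=np.array(d['T'])
    r=T[:3,:3]@np.array([(u-d['cx'])/f,(v-d['cy'])/f,1]); return T[:3,3],r/np.linalg.norm(r)
def proj(d,p):
    f=d['image'].shape[0]/2/np.tan(np.radians(d['vfov'])/2); T=np.array(d['T'])
    c=T[:3,:3].T@(np.array(p)-T[:3,3]); return c[0]/c[2]*f+d['cx'],c[1]/c[2]*f+d['cy']
def tri(d1,p1,d2,p2):
    o1,r1=ray(d1,*p1);o2,r2=ray(d2,*p2)
    s=np.linalg.lstsq(np.c_[r1,-r2],o2-o1,rcond=None)[0]
    a=o1+s[0]*r1;b=o2+s[1]*r2; return (a+b)/2,np.linalg.norm(a-b)
E
python3 - <<'E'
from h import *
for n in('scene','top'):
    d=grab(n,n+'0'); print(n,d['vfov'],d['cx'],d['cy'],np.round(d['T'],3))
    hsv=cv2.cvtColor(d['image'],cv2.COLOR_RGB2HSV)
    for c,m in(('red',((hsv[...,0]<8)|(hsv[...,0]>172))&(hsv[...,1]>140)&(hsv[...,2]>60)),('blue',(hsv[...,0]>100)&(hsv[...,0]<130)&(hsv[...,1]>130)&(hsv[...,2]>50))):
        k,l,s,ce=cv2.connectedComponentsWithStats(m.astype('uint8'))
        for i in range(1,k):
            if s[i,4]>30: print(c,s[i],ce[i].round(1))
print(ctrl.read_state())
E
```

```text
scene 48.6319886704666 283.18740262915355 207.40395721519997 [[ 0.444  0.576 -0.686  1.337]
 [ 0.896 -0.273  0.351 -0.365]
 [ 0.015 -0.771 -0.637  0.863]
 [ 0.     0.     0.     1.   ]]
red [199   0  34  51 550] [215.3  25. ]
red [176  50  30  24 327] [189.   61.6]
red [174 141  55  22 400] [199.  153.2]
red [322 155  16  17 155] [329.5 162.8]
red [246 197  13  23 158] [252.4 208.5]
red [483 222  50  57 909] [505.9 253.4]
blue [ 345    0   36   74 1477] [362.2  27.5]
blue [383   0  14  39 218] [389.2  15.4]
blue [  412     0   148   141 13973] [502.6  57.5]
blue [171 178  16  19 191] [178.1 187.1]
blue [ 41 292  29  27 312] [ 54.1 304.7]
top 55.566616328782644 286.51090388808933 207.9701604040912 [[ 0.022 -0.993  0.116  0.549]
 [-0.999 -0.019  0.026 -0.022]
 [-0.024 -0.117 -0.993  0.931]
 [ 0.     0.     0.     1.   ]]
red [ 71  98  19  24 101] [ 83.6 111.7]
red [ 29 110  19  25 110] [ 42.  123.8]
red [184 239  15  27 370] [191.1 251.8]
red [267 305  17  45 418] [275.  326.5]
blue [504 256  28  42 467] [517.7 277. ]
blue [389 276  19  27 402] [397.6 289.2]
{'clock': 0.1, 'q': array([-1.26048994,  0.61579207, -0.01261417,  1.42467931,  0.00807423,
        1.10342622, -0.04040215]), 'joint_vel': array([ 0.00081354, -0.00127117, -0.00106785, -0.00062599, -0.00087562,
        0.00092236, -0.00099139]), 'joint_efforts': array([ 4.82923679e-04, -4.60040367e+01,  2.09695534e-01, -1.66245103e+01,
       -6.12028688e-02,  1.68938638e-02,  1.13550839e-04]), 'tcp_pos': array([0.21456217, 0.61283076, 0.21763644]), 'tcp_rot': array([-0.52641794, -3.09679421,  0.00349395]), 'ft_force': array([-0.38485302,  0.2872777 ,  0.66637003]), 'moment': array([-0.02986434,  0.00130404,  0.02302195]), 'grip_width': 0.9987084589352577}
```

View pics/scene0.png

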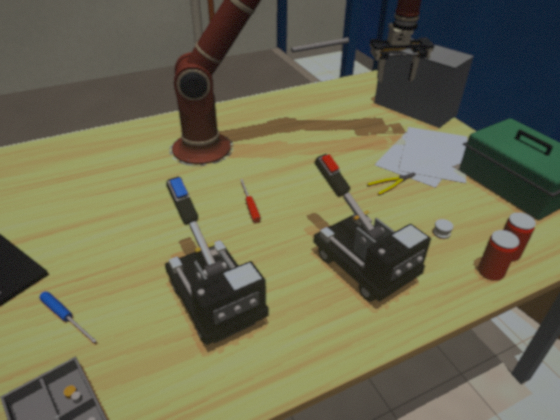

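View pics/top0.png

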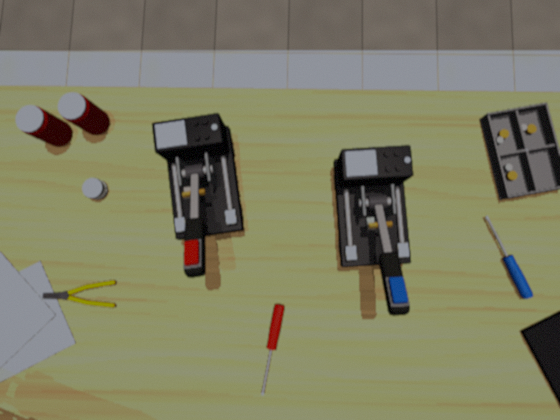

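The scene view shows the red button at about (330,163) and the blue one at (178,187). In the top view they are at (191,252) and (398,289). Next I triangulate and get the lever direction.

```bash
python3 - <<'E'
from h import *
s=pickle.load(open('scene0.pkl','rb'));t=pickle.load(open('top0.pkl','rb'))
for n,a,b in(('red',(329.5,162.8),(191.1,251.8)),('blue',(178.1,187.1),(397.6,289.2))):
    p,g=tri(s,a,t,b);print(n,p.round(4),g.round(4))
o,r=ray(t,191.1,251.8);print('onplane',(o+r*(0.2396-o[2])/r[2]).round(4))
o,r=ray(s,329.5,162.8);print('onplane',(o+r*(0.2396-o[2])/r[2]).round(4))
for n,d,(x,y,w,h) in(('a',s,(290,130,130,130)),('b',t,(140,100,120,190))):
    im=cv2.cvtColor(d['image'],cv2.COLOR_RGB2BGR)[y:y+h,x:x+w]; im=cv2.convertScaleAbs(im,alpha=1.6,beta=20)
    k=4 if n=='a' else 3
    cv2.imwrite(f'pics/crop_{n}.png',cv2.resize(im,None,fx=k,fy=k,interpolation=cv2.INTER_CUBIC))
    hsv=cv2.cvtColor(d['image'],cv2.COLOR_RGB2HSV)
    m=((hsv[...,0]<8)|(hsv[...,0]>172))&(hsv[...,1]>140)&(hsv[...,2]>60)
    k,l,st,ce=cv2.connectedComponentsWithStats(m.astype('uint8'))
    i=l[162,329] if n=='a' else l[252,191]
    q=cv2.findContours((l==i).astype('uint8'),0,1)[0][0]
    print(n,cv2.minAreaRect(q),cv2.boxPoints(cv2.minAreaRect(q)).round(1).tolist())
E
```

```text
red [0.5503 0.1623 0.2289] 0.0007
blue [ 0.4943 -0.1978  0.2325] 0.0009
onplane [0.5504 0.1598 0.2396]
onplane [0.5635 0.153  0.2396]
a ((329.53021240234375, 162.82887268066406), (18.67848777770996, 8.601934432983398), 55.00798034667969) [[320.70001220703125, 157.60000610351562], [327.70001220703125, 152.6999969482422], [338.3999938964844, 168.0], [331.3999938964844, 172.89999389648438]]
b ((191.0, 252.0), (26.0, 14.0), 90.0) [[184.0, 239.0], [198.0, 239.0], [198.0, 265.0], [184.0, 265.0]]
```

```bash
ls pics
```

```text
crop_a.png
crop_b.png
scene0.png
top0.png
```

View pics/crop_a.png

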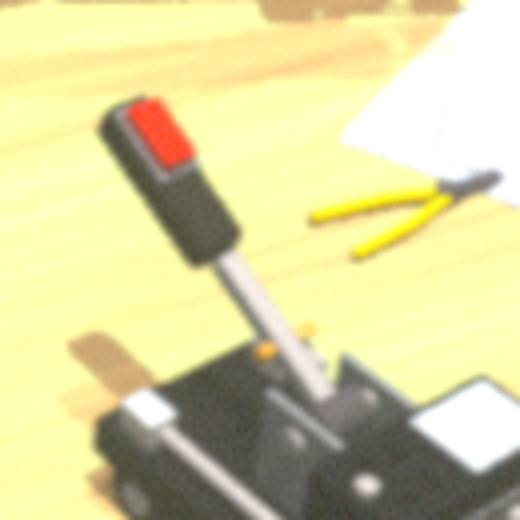

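View pics/crop_b.png

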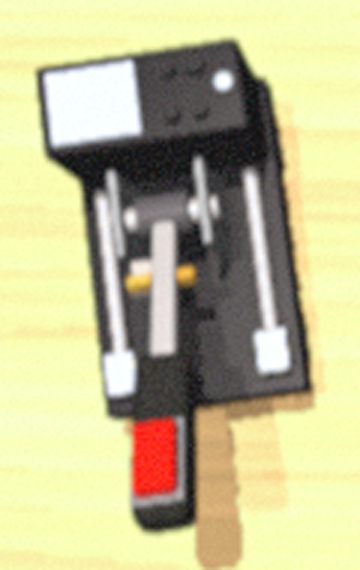

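```bash
python3 - <<'E'
from h import *
s=pickle.load(open('scene0.pkl','rb'));t=pickle.load(open('top0.pkl','rb'))
def pl(d,p,z):
    o,r=ray(d,*p);return o+r*(z-o[2])/r[2]
print('pinL',tri(s,(382.5,229.5),t,(183.3,172.3)));print('pinR',tri(s,(363.5,239.5),t,(210.7,169.3)))
L=pl(t,(183.3,172.3),.12);R=pl(t,(210.7,169.3),.12);print('top axle z.12',L,R,np.degrees(np.arctan2(*(L-R)[1::-1])))
L2=pl(s,(382.5,229.5),.12);R2=pl(s,(363.5,239.5),.12);print('scene axle z.12',L2,R2)
for z in(.229,.2396):
    b=pl(t,(191.1,251.8),z); d=(L+R)/2-b; print(z,b,np.hypot(*d[:2]),np.degrees(np.arctan2(d[1],d[0])))
# paper/robot base checks: base flange centre
print('base scene',pl(s,(202,150),0.0), 'tcp in scene',proj(s,[.2146,.6128,.2176]))
E
```

```text
pinL (array([0.71522048, 0.21690806, 0.12337813]), np.float64(0.004232618844402041))
pinR (array([0.7225538 , 0.1595773 , 0.12085861]), np.float64(0.0021616331693368887))
top axle z.12 [0.71491131 0.21589044 0.12      ] [0.7222344  0.15876087 0.12      ] 97.3045643011871
scene axle z.12 [0.71264442 0.22193521 0.12      ] [0.72202955 0.16134071 0.12      ]
0.229 [0.55039833 0.16259272 0.229     ] 0.16998348792716894 8.366347474333173
0.2396 [0.55037749 0.15980105 0.2396    ] 0.17043263353704682 9.293880855815607
base scene [ 0.01424104 -0.00306492  0.        ] tcp in scene (np.float64(395.0479432332555), np.float64(80.63179724170647))
```

Both sets of estimates agree: button at about (0.553, 0.161, 0.235), lever heading about 8° and pivot near (0.719, 0.187, 0.12). I'll raise the arm, close the claw and yaw so that the tool's y axis lies along the lever.

Emit:
{"api": "play_rows", "payload": {"series": [{"tz": -0.015, "wz": 7.8, "claw": 0}, {"tz": -0.015, "wz": 7.8, "claw": 0}, {"tz": -0.015, "wz": 7.8, "claw": 0}, {"tz": -0.015, "wz": 7.8, "claw": 0}, {"tz": -0.015, "wz": 7.8, "claw": 0}, {"tz": -0.015, "wz": 7.8, "claw": 0}, {"tz": -0.015, "wz": 7.8, "claw": 0}, {"tz": -0.015, "wz": 7.8, "claw": 0}, {"claw": 0}], "force": 20}}

```text
$.series[0]: bad value
```

```bash
cat >> h.py <<'E'
from scipy.spatial.transform import Rotation as Ro
def st(tgt=None):
    s=ctrl.read_state();R=Ro.from_rotvec(s['tcp_rot']).as_matrix()
    print('t',s['clock'],'p',s['tcp_pos'].round(4),'q',s['q'].round(3),'F',s['ft_force'].round(2),'g',round(float(s['grip_width']),3));print('x',R[:,0].round(3),'y',R[:,1].round(3),'z',R[:,2].round(3))
    if tgt is not None: print('delta tool',(R.T@(np.array(tgt)-s['tcp_pos'])).round(4))
    return s,R
E
python3 -c "
from h import *
st([.553,.161,.31])"
```

```text
t 0.1 p [0.2146 0.6128 0.2176] q [-1.26   0.616 -0.013  1.425  0.008  1.103 -0.04 ] F [-0.38  0.29  0.67] g 0.999
x [-0.944  0.33  -0.   ] y [ 0.33   0.944 -0.002] z [-0.001 -0.002 -1.   ]
delta tool [-0.4687 -0.3148 -0.0917]
```

Emit:
{"api": "play_rows", "payload": {"series": [{"tx": 0, "ty": 0, "tz": -0.015, "wx": 0, "wy": 0, "wz": 7.8, "claw": 0}, {"tx": 0, "ty": 0, "tz": -0.015, "wx": 0, "wy": 0, "wz": 7.8, "claw": 0}, {"tx": 0, "ty": 0, "tz": -0.015, "wx": 0, "wy": 0, "wz": 7.8, "claw": 0}, {"tx": 0, "ty": 0, "tz": -0.015, "wx": 0, "wy": 0, "wz": 7.8, "claw": 0}, {"tx": 0, "ty": 0, "tz": -0.015, "wx": 0, "wy": 0, "wz": 7.8, "claw": 0}, {"tx": 0, "ty": 0, "tz": -0.015, "wx": 0, "wy": 0, "wz": 7.8, "claw": 0}, {"tx": 0, "ty": 0, "tz": -0.015, "wx": 0, "wy": 0, "wz": 7.8, "claw": 0}, {"tx": 0, "ty": 0, "tz": -0.015, "wx": 0, "wy": 0, "wz": 7.8, "claw": 0}], "force": 20}}

```text
clock: 0.9
tcp_pos: [0.2145, 0.6131, 0.3386]
tcp_rot: [2.061, 2.37, -0.002]
ft_force: [0.3, -0.2, 0.2]
grip_width: 0.362
```

```bash
python3 -c "
from h import *
st([.553,.161,.31])"
```

```text
t 0.9 p [0.2145 0.6131 0.3386] q [-1.417  0.552  0.28   1.223 -0.148  1.388 -1.01 ] F [ 0.28 -0.17  0.19] g 0.362
x [-0.139  0.99  -0.001] y [ 0.99   0.139 -0.001] z [-0.001 -0.001 -1.   ]
delta tool [-0.4948  0.2724  0.029 ]
```

Emit:
{"api": "play_rows", "payload": {"series": [{"tx": -0.0412, "ty": 0.0227, "tz": 0, "wx": 0, "wy": 0, "wz": 0, "claw": 0}, {"tx": -0.0412, "ty": 0.0227, "tz": 0, "wx": 0, "wy": 0, "wz": 0, "claw": 0}, {"tx": -0.0412, "ty": 0.0227, "tz": 0, "wx": 0, "wy": 0, "wz": 0, "claw": 0}, {"tx": -0.0412, "ty": 0.0227, "tz": 0, "wx": 0, "wy": 0, "wz": 0, "claw": 0}, {"tx": -0.0412, "ty": 0.0227, "tz": 0, "wx": 0, "wy": 0, "wz": 0, "claw": 0}, {"tx": -0.0412, "ty": 0.0227, "tz": 0, "wx": 0, "wy": 0, "wz": 0, "claw": 0}, {"tx": -0.0412, "ty": 0.0227, "tz": 0, "wx": 0, "wy": 0, "wz": 0, "claw": 0}, {"tx": -0.0412, "ty": 0.0227, "tz": 0, "wx": 0, "wy": 0, "wz": 0, "claw": 0}, {"tx": -0.0412, "ty": 0.0227, "tz": 0, "wx": 0, "wy": 0, "wz": 0, "claw": 0}, {"tx": -0.0412, "ty": 0.0227, "tz": 0, "wx": 0, "wy": 0, "wz": 0, "claw": 0}, {"tx": -0.0412, "ty": 0.0227, "tz": 0, "wx": 0, "wy": 0, "wz": 0, "claw": 0}, {"tx": -0.0412, "ty": 0.0227, "tz": 0, "wx": 0, "wy": 0, "wz": 0, "claw": 0}]}}

```text
clock: 2.1
tcp_pos: [0.5563, 0.1621, 0.3383]
tcp_rot: [-2.054, -2.376, 0.001]
ft_force: [0.2, 1.2, -0.5]
grip_width: 0.006
```

```bash
python3 -c "
from h import *
st([.553,.161,.31])
s=grab('scene','scene1');t=grab('top','top1')
p=ctrl.read_state()['tcp_pos'];print(proj(s,p),proj(t,p))
for n,d,(x,y,w,h) in(('a',s,(260,80,180,180)),('b',t,(120,100,150,190))):
    im=cv2.cvtColor(d['image'],cv2.COLOR_RGB2BGR)[y:y+h,x:x+w]; im=cv2.convertScaleAbs(im,alpha=1.6,beta=20)
    cv2.imwrite(f'pics/crop1_{n}.png',cv2.resize(im,None,fx=3,fy=3,interpolation=cv2.INTER_CUBIC))
"
```

```text
t 2.1 p [0.5563 0.1621 0.3383] q [-0.575  0.433  0.405  1.444 -0.173  1.301 -0.012] F [ 0.23  1.21 -0.47] g 0.006
x [-0.145  0.989  0.   ] y [ 0.989  0.145 -0.001] z [-0.001  0.    -1.   ]
delta tool [-0.0006 -0.0034  0.0283]
(np.float64(332.39362767524926), np.float64(125.3592144909321)) (np.float64(177.73163055864063), np.float64(245.6482104361311))
```

View pics/crop1_a.png

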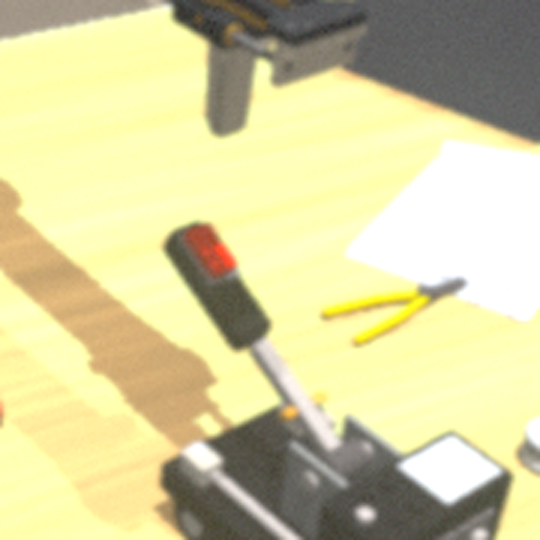

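View pics/crop1_b.png

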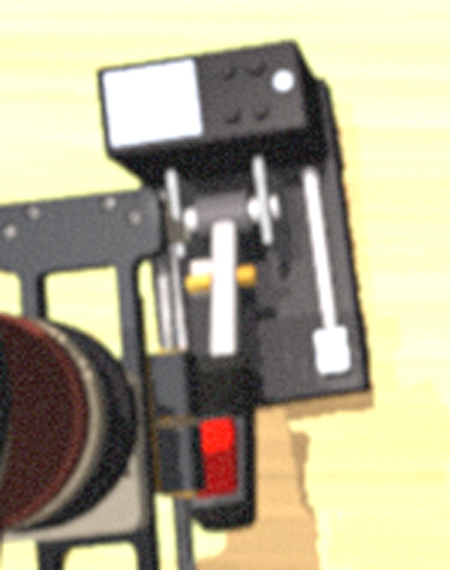

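The tips are where the calibration predicts, to about 2 px (tip near (335,124) in the scene view). Next I tilt the tool square to the lever.

Emit:
{"api": "play_rows", "payload": {"series": [{"tx": 0, "ty": 0, "tz": 0, "wx": 8.5, "wy": 0, "wz": 0, "claw": 0}, {"tx": 0, "ty": 0, "tz": 0, "wx": 8.5, "wy": 0, "wz": 0, "claw": 0}, {"tx": 0, "ty": 0, "tz": 0, "wx": 8.5, "wy": 0, "wz": 0, "claw": 0}, {"tx": 0, "ty": 0, "tz": 0, "wx": 0, "wy": 0, "wz": 0, "claw": 0}]}}

```text
clock: 2.6
tcp_pos: [0.5569, 0.1641, 0.3311]
tcp_rot: [-1.834, -2.119, 0.496]
ft_force: [0.2, -0.3, -1.8]
grip_width: 0.007
```

```bash
python3 -c "
from h import *
st([.553,.161,.235])"
```

```text
t 2.6 p [0.5569 0.1641 0.3311] q [-0.453  0.715  0.371  1.047 -0.233  1.876  0.015] F [ 0.21 -0.32 -1.81] g 0.007
x [-0.144  0.99  -0.003] y [ 0.888  0.128 -0.442] z [-0.437 -0.066 -0.897]
delta tool [-0.0022  0.0386  0.0881]
```

Emit:
{"api": "play_rows", "payload": {"series": [{"tx": -0.001, "ty": 0.013, "tz": 0.02, "wx": 0, "wy": 0, "wz": 0, "claw": 0}, {"tx": -0.001, "ty": 0.013, "tz": 0.02, "wx": 0, "wy": 0, "wz": 0, "claw": 0}, {"tx": 0, "ty": 0.013, "tz": 0.02, "wx": 0, "wy": 0, "wz": 0, "claw": 0}, {"tx": 0, "ty": 0, "tz": 0, "wx": 0, "wy": 0, "wz": 0, "claw": 0}, {"tx": 0, "ty": 0, "tz": 0, "wx": 0, "wy": 0, "wz": 0, "claw": 0}]}}

```text
clock: 3.1
tcp_pos: [0.5648, 0.1634, 0.269]
tcp_rot: [-1.839, -2.128, 0.48]
ft_force: [-0.5, -0.2, 0.3]
grip_width: 0.004
```

```bash
python3 -c "
from h import *
st([.553,.161,.235])
s=grab('scene','scene2');t=grab('top','top2')
p=ctrl.read_state()['tcp_pos'];print(proj(s,p),proj(t,p))
for n,d,(x,y,w,h) in(('a',s,(260,80,180,180)),('b',t,(120,100,150,190))):
    im=cv2.cvtColor(d['image'],cv2.COLOR_RGB2BGR)[y:y+h,x:x+w]; im=cv2.convertScaleAbs(im,alpha=1.6,beta=20)
    cv2.imwrite(f'pics/crop2_{n}.png',cv2.resize(im,None,fx=3,fy=3,interpolation=cv2.INTER_CUBIC))
"
```

```text
t 3.1 p [0.5648 0.1634 0.269 ] q [-0.454  0.751  0.365  1.144 -0.241  1.733  0.036] F [-0.47 -0.16  0.33] g 0.004
x [-0.145  0.989  0.   ] y [ 0.894  0.131 -0.429] z [-0.425 -0.062 -0.903]
delta tool [-0.0006  0.0038  0.0358]
(np.float64(334.7039280358536), np.float64(151.51433139582966)) (np.float64(184.76824156639265), np.float64(242.42098018522637))
```

View pics/crop2_a.png

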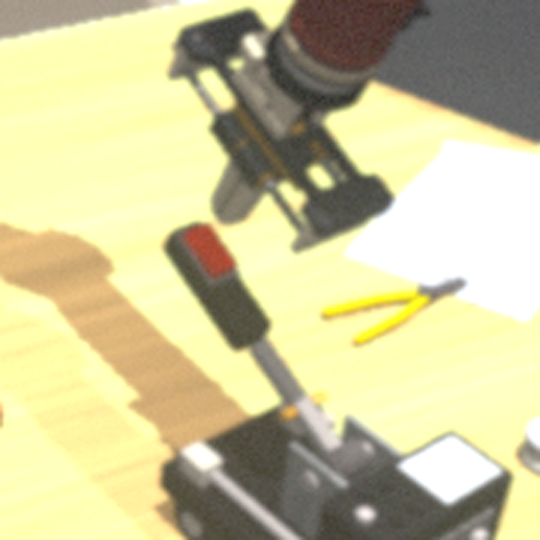

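View pics/crop2_b.png

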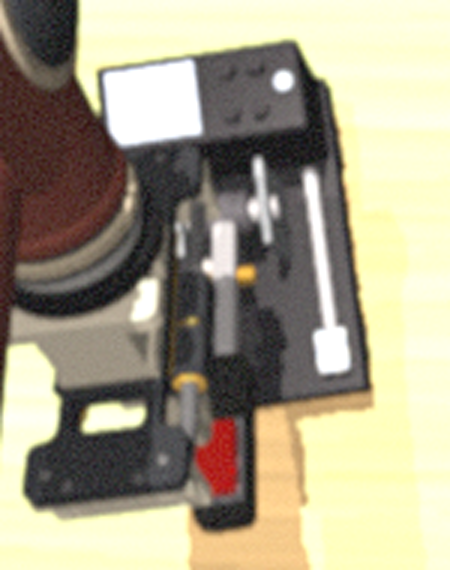

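The picture shows the fingertips about 35 mm off the button face. I'll advance in small steps until they touch.

Emit:
{"api": "play_rows", "payload": {"series": [{"tx": 0, "ty": 0.004, "tz": 0.012, "wx": 0, "wy": 0, "wz": 0, "claw": 0}, {"tx": 0, "ty": 0, "tz": 0.012, "wx": 0, "wy": 0, "wz": 0, "claw": 0}, {"tx": 0, "ty": 0, "tz": 0, "wx": 0, "wy": 0, "wz": 0, "claw": 0}, {"tx": 0, "ty": 0, "tz": 0, "wx": 0, "wy": 0, "wz": 0, "claw": 0}]}}

```text
clock: 3.6
tcp_pos: [0.5586, 0.1621, 0.2445]
tcp_rot: [-1.839, -2.127, 0.481]
ft_force: [-0.4, -0.4, -0.9]
grip_width: 0.001
```

```bash
python3 -c "
from h import *
st([.553,.161,.235])
s=grab('scene','scene3');t=grab('top','top3')
p=ctrl.read_state()['tcp_pos'];print(proj(s,p),proj(t,p))
for n,d,(x,y,w,h) in(('a',s,(280,110,120,120)),('b',t,(150,180,100,100))):
    im=cv2.cvtColor(d['image'],cv2.COLOR_RGB2BGR)[y:y+h,x:x+w]; im=cv2.convertScaleAbs(im,alpha=1.8,beta=20)
    cv2.imwrite(f'pics/crop3_{n}.png',cv2.resize(im,None,fx=5,fy=5,interpolation=cv2.INTER_CUBIC))
"
```

```text
t 3.6 p [0.5586 0.1621 0.2445] q [-0.459  0.756  0.363  1.204 -0.242  1.67   0.043] F [-0.39 -0.39 -0.85] g 0.001
x [-0.145  0.99   0.   ] y [ 0.893  0.13  -0.43 ] z [-0.426 -0.062 -0.903]
delta tool [-0.0002 -0.0011  0.0111]
(np.float64(331.9702051222587), np.float64(159.1235645402648)) (np.float64(189.27545354457595), np.float64(246.66200366067062))
```

View pics/crop3_a.png

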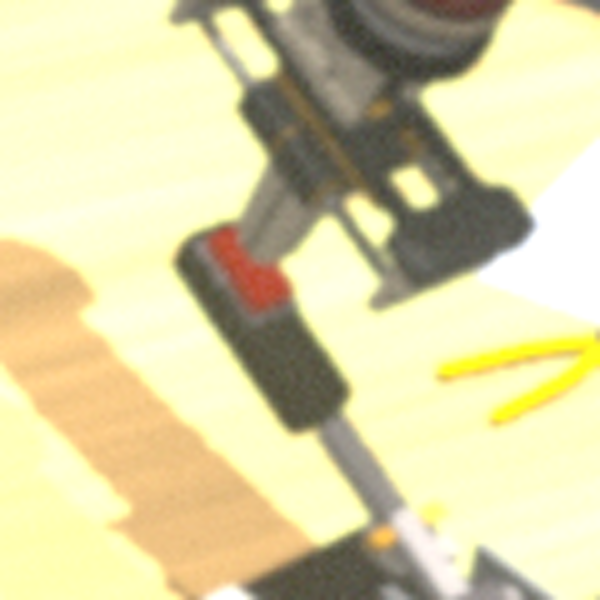

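View pics/crop3_b.png

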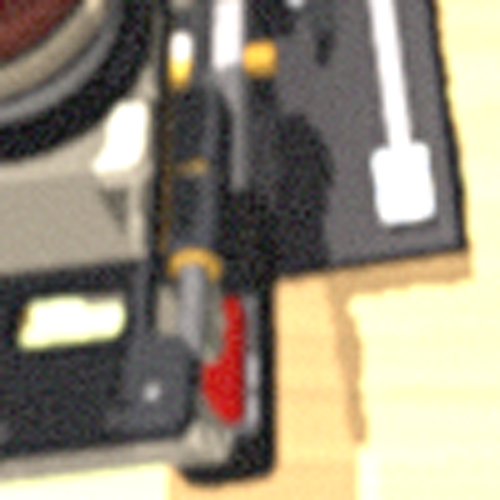

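The tip sits roughly on the button's axis, perhaps 4 mm towards +y, and about 10 mm off the face. I'll correct that and press.

Emit:
{"api": "play_rows", "payload": {"series": [{"tx": -0.004, "ty": 0, "tz": 0.006, "wx": 0, "wy": 0, "wz": 0, "claw": 0}, {"tx": 0, "ty": 0, "tz": 0.004, "wx": 0, "wy": 0, "wz": 0, "claw": 0}, {"tx": 0, "ty": 0, "tz": 0, "wx": 0, "wy": 0, "wz": 0, "claw": 0}, {"tx": 0, "ty": 0, "tz": 0, "wx": 0, "wy": 0, "wz": 0, "claw": 0}]}}

```text
clock: 4.1
tcp_pos: [0.5549, 0.1574, 0.2352]
tcp_rot: [-1.838, -2.126, 0.481]
ft_force: [-0.4, 0.9, 0.1]
grip_width: 0.005
```

Emit:
{"api": "play_rows", "payload": {"series": [{"tx": 0, "ty": 0, "tz": 0.003, "wx": 0, "wy": 0, "wz": 0, "claw": 0}, {"tx": 0, "ty": 0, "tz": 0, "wx": 0, "wy": 0, "wz": 0, "claw": 0}, {"tx": 0, "ty": 0, "tz": 0, "wx": 0, "wy": 0, "wz": 0, "claw": 0}]}}

```text
clock: 4.4
tcp_pos: [0.5541, 0.1573, 0.2329]
tcp_rot: [-1.839, -2.127, 0.48]
ft_force: [0.9, 0.5, 1.9]
grip_width: 0.004
```

Emit:
{"api": "play_rows", "payload": {"series": [{"tx": 0, "ty": 0, "tz": 0.003, "wx": 0, "wy": 0, "wz": 0, "claw": 0}, {"tx": 0, "ty": 0, "tz": 0, "wx": 0, "wy": 0, "wz": 0, "claw": 0}, {"tx": 0, "ty": 0, "tz": 0, "wx": 0, "wy": 0, "wz": 0, "claw": 0}]}}

```text
clock: 4.7
tcp_pos: [0.5527, 0.1571, 0.2302]
tcp_rot: [-1.839, -2.127, 0.48]
ft_force: [1.9, 0.9, 2.6]
grip_width: 0.008
```

```bash
python3 -c "
from h import *
st([.553,.161,.235])
s=grab('scene','scene4');t=grab('top','top4')
for n,d,(x,y,w,h) in(('a',s,(280,110,120,120)),('b',t,(150,180,100,100))):
    im=cv2.cvtColor(d['image'],cv2.COLOR_RGB2BGR)[y:y+h,x:x+w]; im=cv2.convertScaleAbs(im,alpha=1.8,beta=20)
    cv2.imwrite(f'pics/crop4_{n}.png',cv2.resize(im,None,fx=5,fy=5,interpolation=cv2.INTER_CUBIC))
"
```

```text
t 4.7 p [0.5527 0.1571 0.2302] q [-0.459  0.754  0.362  1.251 -0.241  1.626  0.054] F [1.91 0.93 2.64] g 0.008
x [-0.145  0.989 -0.   ] y [ 0.894  0.131 -0.43 ] z [-0.425 -0.062 -0.903]
delta tool [ 0.0038 -0.0013 -0.0047]
```

View pics/crop4_a.png

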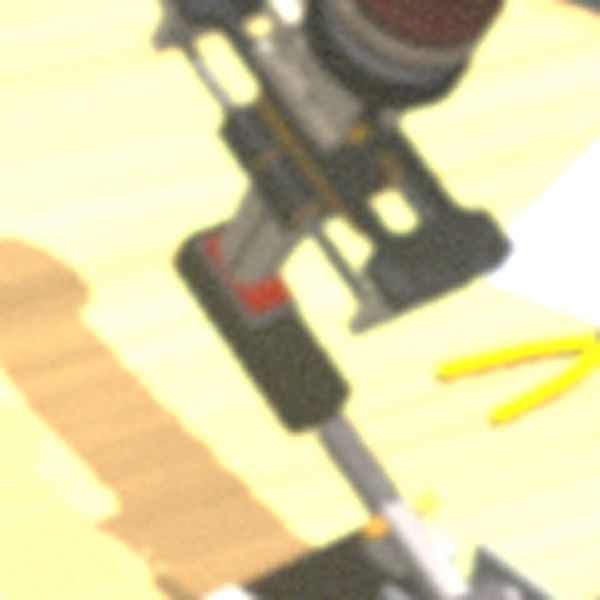

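View pics/crop4_b.png

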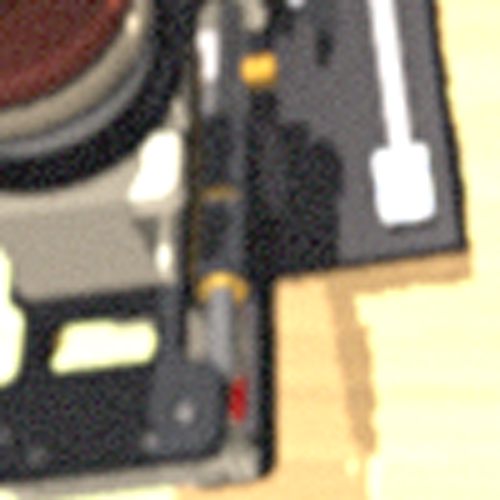

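Contact came at z ≈ 0.235, as predicted, and the tip is centred on the button. In the tool frame the pivot lies 199 mm along and about 22 mm below, which matches the sizes given. I'll press the rest of the way in and then swing about the pivot.

Emit:
{"api": "play_rows", "payload": {"series": [{"tx": 0, "ty": 0, "tz": 0.003, "wx": 0, "wy": 0, "wz": 0, "claw": 0}, {"tx": 0, "ty": 0, "tz": 0, "wx": 0, "wy": 0, "wz": 0, "claw": 0}, {"tx": 0, "ty": 0, "tz": 0, "wx": 0, "wy": 0, "wz": 0, "claw": 0}]}}

```text
clock: 5.1
tcp_pos: [0.5514, 0.1568, 0.2274]
tcp_rot: [-1.839, -2.127, 0.48]
ft_force: [3.5, 0.5, 3.0]
grip_width: 0.003
```

Emit:
{"api": "play_rows", "payload": {"series": [{"tx": 0, "ty": -0.001, "tz": 0.0088, "wx": -2.5, "wy": 0, "wz": 0, "claw": 0}, {"tx": 0, "ty": -0.001, "tz": 0.0088, "wx": -2.5, "wy": 0, "wz": 0, "claw": 0}, {"tx": 0, "ty": 0, "tz": 0, "wx": 0, "wy": 0, "wz": 0, "claw": 0}]}}

```text
clock: 5.4
tcp_pos: [0.5424, 0.1554, 0.2128]
tcp_rot: [-1.886, -2.181, 0.391]
ft_force: [2.9, 0.0, 4.5]
grip_width: 0.004
```

```bash
python3 -c "
from h import *
s,R=st()
print('pivot in tool',R.T@(np.array([.7186,.187,.12])-s['tcp_pos']),'Ftool',R.T@s['ft_force'])
"
```

```text
t 5.4 p [0.5424 0.1554 0.2128] q [-0.486  0.699  0.369  1.387 -0.239  1.458  0.06 ] F [2.89 0.02 4.5 ] g 0.004
x [-0.144  0.99  -0.   ] y [ 0.928  0.135 -0.347] z [-0.344 -0.05  -0.938]
pivot in tool [0.00582709 0.20004262 0.02480197] Ftool [-0.39345419  1.12238646 -5.21562753]
```

```bash
python3 -c "
from h import *
s=grab('scene','scene5');t=grab('top','top5')
for n,d,(x,y,w,h) in(('a',s,(270,110,150,150)),('b',t,(140,160,120,130))):
    im=cv2.cvtColor(d['image'],cv2.COLOR_RGB2BGR)[y:y+h,x:x+w]; im=cv2.convertScaleAbs(im,alpha=1.8,beta=20)
    cv2.imwrite(f'pics/crop5_{n}.png',cv2.resize(im,None,fx=4,fy=4,interpolation=cv2.INTER_CUBIC))
"
```

```text
(no output)
```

View pics/crop5_a.png

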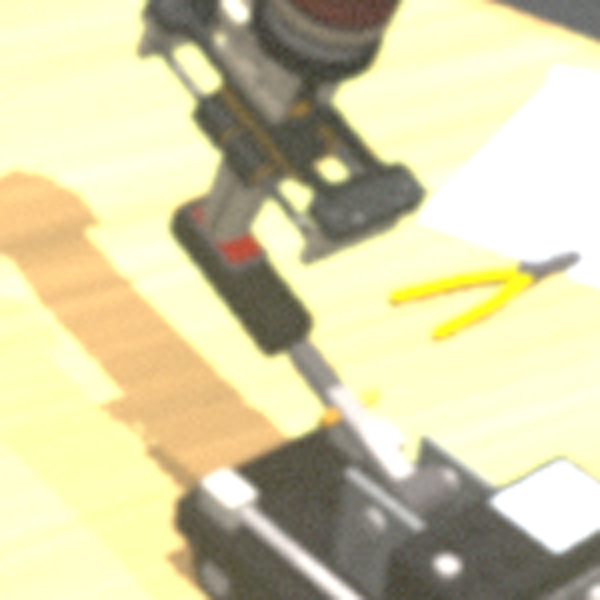

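View pics/crop5_b.png

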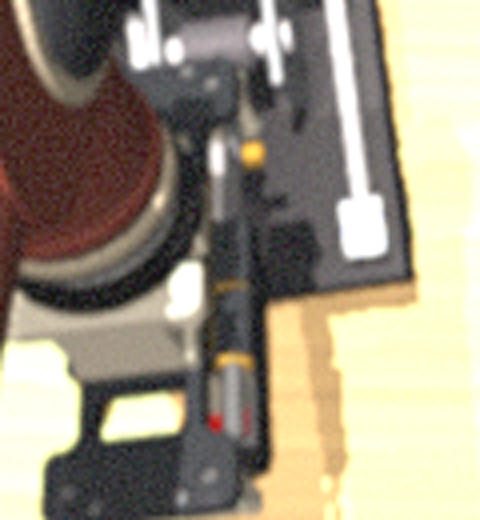

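The lever is following with the fingers centred on the button. I continue, pressing slightly harder so the button stays in past the catch.

Emit:
{"api": "play_rows", "payload": {"series": [{"tx": 0, "ty": -0.001, "tz": 0.0098, "wx": -2.5, "wy": 0, "wz": 0, "claw": 0}, {"tx": 0, "ty": -0.001, "tz": 0.0092, "wx": -2.5, "wy": 0, "wz": 0, "claw": 0}, {"tx": 0, "ty": -0.001, "tz": 0.009, "wx": -2.5, "wy": 0, "wz": 0, "claw": 0}]}}

```text
clock: 5.8
tcp_pos: [0.5321, 0.1536, 0.1868]
tcp_rot: [-1.953, -2.258, 0.254]
ft_force: [3.2, -0.1, 7.3]
grip_width: 0.001
```

Emit:
{"api": "play_rows", "payload": {"series": [{"tx": 0, "ty": -0.001, "tz": 0.009, "wx": -2.5, "wy": 0, "wz": 0, "claw": 0}, {"tx": 0, "ty": -0.001, "tz": 0.009, "wx": -2.5, "wy": 0, "wz": 0, "claw": 0}, {"tx": 0, "ty": -0.001, "tz": 0.009, "wx": -2.5, "wy": 0, "wz": 0, "claw": 0}]}}

```text
clock: 6.1
tcp_pos: [0.525, 0.1524, 0.161]
tcp_rot: [-2.016, -2.33, 0.107]
ft_force: [3.5, -1.7, 7.4]
grip_width: 0.005
```

```bash
python3 -c "
from h import *
s,R=st()
print('pivot in tool',R.T@(np.array([.7186,.187,.12])-s['tcp_pos']),'Ftool',R.T@s['ft_force'])
"
```

```text
t 6.1 p [0.525  0.1524 0.161 ] q [-0.55   0.586  0.375  1.728 -0.257  0.969  0.078] F [ 3.48 -1.72  7.37] g 0.005
x [-0.144  0.99  -0.001] y [ 0.986  0.143 -0.091] z [-0.09  -0.014 -0.996]
pivot in tool [0.00641057 0.19944325 0.02300535] Ftool [-2.20800157  2.51367192 -7.62523432]
```

Emit:
{"api": "play_rows", "payload": {"series": [{"tx": 0, "ty": -0.001, "tz": 0.009, "wx": -2.5, "wy": 0, "wz": 0, "claw": 0}, {"tx": 0, "ty": -0.001, "tz": 0.009, "wx": -2.5, "wy": 0, "wz": 0, "claw": 0}, {"tx": 0, "ty": -0.001, "tz": 0.009, "wx": -2.5, "wy": 0, "wz": 0, "claw": 0}]}}

```text
clock: 6.4
tcp_pos: [0.5214, 0.1518, 0.1344]
tcp_rot: [2.038, 2.354, 0.048]
ft_force: [3.1, -0.1, 7.4]
grip_width: 0.005
```

Emit:
{"api": "play_rows", "payload": {"series": [{"tx": 0, "ty": -0.0005, "tz": 0.0045, "wx": -1.2, "wy": 0, "wz": 0, "claw": 0}, {"tx": 0, "ty": 0, "tz": 0, "wx": 0, "wy": 0, "wz": 0, "claw": 0}, {"tx": 0, "ty": 0, "tz": 0, "wx": 0, "wy": 0, "wz": 0, "claw": 0}]}}

```text
clock: 6.7
tcp_pos: [0.5198, 0.1517, 0.1293]
tcp_rot: [2.03, 2.346, 0.067]
ft_force: [1.1, -0.4, 5.6]
grip_width: 0.008
```

```bash
python3 -c "
from h import *
s,R=st()
print('pivot in tool',R.T@(np.array([.7186,.187,.12])-s['tcp_pos']),'Ftool',R.T@s['ft_force'])
"
```

```text
t 6.7 p [0.5198 0.1517 0.1293] q [-0.57   0.556  0.359  1.904 -0.29   0.673  0.102] F [ 1.15 -0.39  5.59] g 0.008
x [-0.144  0.99  -0.001] y [0.988 0.143 0.058] z [ 0.057  0.008 -0.998]
pivot in tool [0.0063856  0.20096298 0.02087132] Ftool [-0.55324009  1.40094988 -5.51327155]
```

About 9 mm to the stop. I'll go in small steps and watch for the force to rise.

Emit:
{"api": "play_rows", "payload": {"series": [{"tx": 0, "ty": -0.0005, "tz": 0.004, "wx": -1.2, "wy": 0, "wz": 0, "claw": 0}, {"tx": 0, "ty": -0.0005, "tz": 0.004, "wx": -1.2, "wy": 0, "wz": 0, "claw": 0}, {"tx": 0, "ty": 0, "tz": 0, "wx": 0, "wy": 0, "wz": 0, "claw": 0}]}}

```text
clock: 7.0
tcp_pos: [0.519, 0.1517, 0.1211]
tcp_rot: [2.011, 2.325, 0.116]
ft_force: [2.8, -1.1, 6.1]
grip_width: 0.007
```

Emit:
{"api": "play_rows", "payload": {"series": [{"tx": 0, "ty": 0, "tz": 0.002, "wx": 0, "wy": 0, "wz": 0, "claw": 0}, {"tx": 0, "ty": 0, "tz": 0, "wx": 0, "wy": 0, "wz": 0, "claw": 0}]}}

```text
clock: 7.2
tcp_pos: [0.5191, 0.1517, 0.1199]
tcp_rot: [2.012, 2.325, 0.115]
ft_force: [-0.8, -0.5, 10.7]
grip_width: 0.006
```

```bash
python3 -c "
from h import *
s,R=st()
print('pivot in tool',R.T@(np.array([.7186,.187,.12])-s['tcp_pos']),'Ftool',R.T@s['ft_force'])
"
```

```text
t 7.2 p [0.5191 0.1517 0.1199] q [-0.569  0.554  0.348  1.95  -0.305  0.587  0.113] F [-0.79 -0.51 10.65] g 0.006
x [-0.144  0.99   0.   ] y [0.985 0.143 0.099] z [ 0.098  0.014 -0.995]
pivot in tool [0.00627734 0.20154838 0.01986335] Ftool [ -0.38525584   0.19644995 -10.68511029]
```

The force is rising (10.7 N) at z = 0.120, where the stop should be. One more nudge will confirm it.

Emit:
{"api": "play_rows", "payload": {"series": [{"tx": 0, "ty": 0, "tz": 0.002, "wx": 0, "wy": 0, "wz": 0, "claw": 0}, {"tx": 0, "ty": 0, "tz": 0, "wx": 0, "wy": 0, "wz": 0, "claw": 0}]}}

```text
clock: 7.4
tcp_pos: [0.5192, 0.1517, 0.1196]
tcp_rot: [2.013, 2.326, 0.116]
ft_force: [-4.3, -1.7, 23.2]
grip_width: 0.009
```

Emit:
{"api": "play_rows", "payload": {"series": [{"tx": 0, "ty": 0, "tz": -0.008, "wx": 0, "wy": 0, "wz": 0, "claw": 0}, {"tx": 0, "ty": 0, "tz": -0.02, "wx": 0, "wy": 0, "wz": 0, "claw": 0}, {"tx": 0, "ty": 0, "tz": -0.04, "wx": 0, "wy": 0, "wz": 0, "claw": 0}, {"tx": 0, "ty": 0, "tz": -0.04, "wx": 0, "wy": 0, "wz": 0, "claw": 0}, {"tx": 0.03, "ty": 0, "tz": -0.03, "wx": 0, "wy": 0, "wz": 0, "claw": 0}, {"tx": 0.04, "ty": 0, "tz": 0, "wx": 0, "wy": 0, "wz": 0, "claw": 0}, {"tx": 0.04, "ty": 0, "tz": 0, "wx": 0, "wy": 0, "wz": 0, "claw": 0}, {"tx": 0.04, "ty": 0, "tz": 0, "wx": 0, "wy": 0, "wz": 0, "claw": 0}, {"tx": 0.04, "ty": 0, "tz": 0, "wx": 0, "wy": 0, "wz": 0, "claw": 0}, {"tx": 0, "ty": 0, "tz": 0, "wx": 0, "wy": 0, "wz": 0, "claw": 0}]}}

```text
clock: 8.4
tcp_pos: [0.4725, 0.3457, 0.2514]
tcp_rot: [2.002, 2.344, 0.107]
ft_force: [-0.1, -0.2, -0.3]
grip_width: 0.002
```

```bash
python3 - <<'E'
from h import *
st()
s=grab('scene','scene6');t=grab('top','top6')
for d,(a,b,z) in((s,(0,0,0)),(t,(0,0,0))):
    hsv=cv2.cvtColor(d['image'],cv2.COLOR_RGB2HSV)
    for c,m in(('red',((hsv[...,0]<8)|(hsv[...,0]>172))&(hsv[...,1]>140)&(hsv[...,2]>60)),('blue',(hsv[...,0]>100)&(hsv[...,0]<130)&(hsv[...,1]>130)&(hsv[...,2]>50))):
        k,l,q,ce=cv2.connectedComponentsWithStats(m.astype('uint8'))
        print(c,[(ce[i].round(1).tolist(),int(q[i,4])) for i in range(1,k) if q[i,4]>100])
E
```

```text
t 8.4 p [0.4725 0.3457 0.2514] q [-0.968  0.467  0.422  1.654 -0.179  0.981 -0.344] F [-0.05 -0.22 -0.35] g 0.002
x [-0.156  0.988  0.001] y [0.984 0.156 0.09 ] z [ 0.089  0.015 -0.996]
red [([199.6, 153.1], 392), ([319.0, 191.3], 102), ([252.4, 208.6], 158), ([505.6, 253.5], 914)]
blue [([356.6, 32.2], 868), ([498.5, 55.7], 14667), ([178.2, 187.1], 191), ([54.1, 304.7], 316)]
red [([83.5, 111.9], 102), ([41.8, 124.2], 113), ([206.5, 267.9], 271), ([275.0, 326.4], 422)]
blue [([517.6, 276.9], 466), ([397.6, 289.1], 399)]
```

View pics/scene6.png

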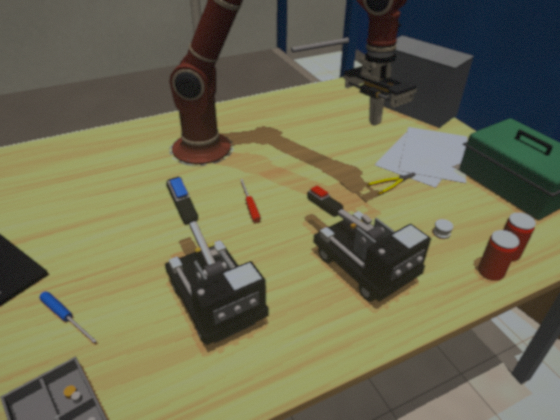

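View pics/top6.png

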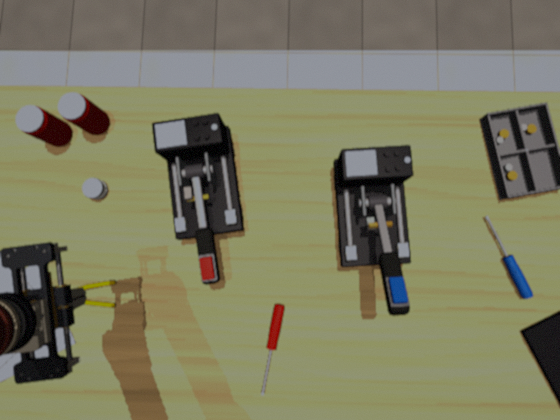

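The pictures show the red lever down, with its button now at scene (319,191) and top (206,268). The blue button has moved at most 0.1 px. The arm is clear of everything. A last check of the button's height, then I hand in.

```bash
python3 - <<'E'
from h import *
s=pickle.load(open('scene6.pkl','rb'));t=pickle.load(open('top6.pkl','rb'))
p,g=tri(s,(319,191.3),t,(206.5,267.9));print(p.round(4),g, 'expect z',.12-.2*np.sin(.1)+.027*np.cos(.1))
for a in (.5,-.1,.07): print(a,.12+.2*np.sin(a)+.027*np.cos(a))
v=ctrl.read_state();print(np.abs(v['joint_vel']).max(),v['ft_force'])
if p[2]<.145: print(ctrl.sign_off())
E
```

```text
[0.519  0.1582 0.1209] 0.0002480475025808755 expect z 0.12689842913314106
0.5 0.23957983689188067
-0.1 0.12689842913314106
0.07 0.1609224464743451
0.049256223104876595 [ 0.43182788 -0.85195082 -0.08601925]
the job is handed in; nothing more can be done
None
```

I released the red carriage's brake and handed the job in at about 8.5 s. With the fingers shut, I pressed the red button, swung the lever about its pivot with the button held in, and then backed off clear.

**Lower stop:** at a TCP height of about 0.120 m the lever stopped moving and the force climbed from 6 N to 23 N.

**Lever position:** after release, the button top measured 0.121 m high. It should be 0.127 m at the stop, and the lever would fail only above about 0.161 m. My camera heights also read low by up to about 10 mm before the move.

**Blue lever:** its button moved at most 0.1 px in both views.

**Touching:** the wrist force was about zero, and the pictures showed the arm clear of everything.

**Not measured directly:** I inferred that the button was in during the swing from the 5–8 N push and the lever passing its catch. That it came out again is inferred from the fingers being lifted away.

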